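Register a bolt blank and hold it over the profile reader

ROBOT

A 7-joint arm with a two-finger parallel gripper is mounted at the origin on the work surface. World frame = base frame: x ahead of the robot, y to its left, z up, the work surface at z = 0. Lengths are in m, angles in rad, forces in N, time in s.
With the tool pointing down it reaches from about 0.425 to 0.875 m from the base axis. Payload 8.4 kg.
Tool frame: the origin (TCP) lies on the front face of the gripper's body, between the roots of the fingers; the fingertips stand 73 mm ahead of it and the grasp point (between the pads) lies 54 mm ahead of it (manip.hold_point_z is the distance from the TCP to the grasp point, in m); z points along the fingers, y is the direction in which the jaws open and shut (so a half turn about z gives the same grasp; the last joint's range is limited). The gripper opens to 85 mm and grips with 20 to 120 N. Pads are 22 mm wide; open, the fingers measure 114 mm over their backs; the gripper's body (76 mm by 85 mm) begins 54 mm behind the grasp point. The pads swing forward as they close: fully open they stand 13 mm farther back than shut.
Start: joints at [-1.265, 0.333, 0.04, 1.465, -0.013, 1.343, -0.059], TCP at [0.256, 0.597, 0.304] pointing down, gripper open.
Joint ranges: [-2.58, 2.58], [-0.38, 2.09], [-1.3, 1.39], [0.25, 2.4], [-1.5, 4.64], [0.08, 2.09], [-2.65, 2.65]. Speed limits (rad/s): [2.22, 2.22, 2.79, 2.79, 3.14, 3.14, 3.14].

INTERFACE

Orientations are given as [roll, pitch, yaw] about the fixed x, y, z axes, in that order (R = Rz(yaw) Ry(pitch) Rx(roll)).
In Python, from plant import manip gives the robot as it stands.
- The arm moves only by the tool move_arm, never from a script. Its argument "deltas" is one flat list of numbers, 5 for each row, row after row: the shift along the tool's x, y, z in m, then the turn about the tool's z in degrees, then the finger opening in m, from 0 to 0.0854. In form: [dx, dy, dz, twist, gripper, dx, dy, dz, twist, gripper, ...]. A call has exactly 5 rows; each row shifts and turns the commanded pose from where the row before left it, along the tool's axes as they then stand; what a row does not reach is not made up. A row lasts 1/12 s, in which the tool goes at most 41.7 mm and 7.16 degrees, less where a joint would pass 70% of its speed; a pose out of reach is approached as far as the arm can. A call is refused whole if a number of a shift passes 0.0417 or a number of a turn 7.16, either way. A call with a gripper value outside its range is refused whole. The fingers move at their own pace and stop on an object; "grip_force" is the grip in N (left out, the last holds). Time passes only in rows, so rows that do not move let the fingers close, or fill a call up. It gives the time, the measured TCP pose, the force and the opening at its end, in the units of the state.
- manip.read_state(): the state, without advancing time (a new reading comes with each control period).
- manip.camera(name): name is "side" or "top" or "wrist"; returns a dict with "img" (384x512x3 uint8, red, green, blue), "mtx" (3x3 intrinsics, pixels), "distortion" ([k1, k2, p1, p2, k3] as OpenCV has them; the pictures are not rectified), "view" (4x4, takes a point from world to camera coordinates); the wrist camera has in their place "mount" (4x4, takes a point from camera to tool coordinates, whose origin is the TCP and whose axes are the flange's). Camera axes: x right, y down, z forward; pixel columns grow to the right and rows downward; lengths in m; the calibration is good to about 2 mm. A picture is of the moment at which its call begins: read the wrist's pose just before it. There is no depth.
- manip.close_job(): hands the job in, once; it reports no verdict.
The state is a dict: "clock": time; "joint_pos": joint angles; "joint_vel": joint speeds; "effort": joint torques, N m; "tool_pos": TCP position; "tcp_rot": TCP orientation; "ft_force": force on the tool from outside, world axes, zero at the start; "moment": the same for the moment, N m; "grip_width": finger opening in m.
Only numpy, scipy, OpenCV 4.12 (cv2) and the standard library are available. Lean on these libraries where they do the work, as an engineer would, in place of code of your own. Each camera call takes 0.05 s, during which the arm holds its last target.

TASK

Square up the steel bolt blank on the setting plate so that it lies fully against all three pins (its nose on the end pin, its long side on the two side pins), then pick it up and carry it over the key rack to the profile reader. Finish while still holding it level, about a centimetre above the reader's window and centred on it, lined up with the bolt-shaped outline (its narrow tail over the window's narrow end): the program ends with the bolt in the gripper, nothing is put down. Nothing may ever touch the reader or knock the key rack, and leave the other things where they are.

Things in the scene. Friction and masses are not known exactly. Their poses are not given: they have to be found in the camera images.
- bolt_mid (a point): centre (half-way along, across and up) of the loose bolt blank: a plain steel bar 130 mm long (x), 22 wide (y), 25 tall (z), 0.4 to 0.6 kg. +x points to its square full-width nose; the last 19 mm at the -x end is a narrow tail, 10 mm wide, as tall. It starts flat on the setting plate, 8 to 18 mm short of home along x and 24 to 55 mm along y, up to 0.2 rad askew, nose towards the end pin
- bolt_nose (a point): centre of the bolt's nose face, 65 mm along +x from bolt_mid
- nest_home (a point): where bolt_mid lies when the bolt is fully against all three pins of the setting plate; axes those of the plate, the bolt's +x along +x. The pins are upright bright steel, 9 mm diameter, 14 mm tall: two side pins centred at x = -41 and +41, y = +15.5 mm from here, and one end pin at x = +69.5, y = 0
- plate_top (a point): centre of the top face of the fixed dark steel setting plate, 230 (x) x 150 (y) x 12 mm, lying on the table left or right of the key rack, turned up to 0.25 rad; the reader stands on the other side of the rack, turned likewise. nest_home lies 20 mm in +x, 30 in +y and 12.5 above this point
- window (a point): centre of the window on top of the fixed profile reader, at its upper surface, 50 mm above the table; axes those of the reader. A pale bolt-shaped pane in a black top, 32 mm wide, narrowing to 20 mm at its -x end; the bolt's nose goes to +x. The reader is a grey box 240 x 130 mm with a display hump, 80 mm above the table, that begins 96 mm in +x from here
- rack_top (a point): middle of the top edge of the fixed key rack between plate and reader: an upright wooden board with hanging keys, 260 mm long (x), 26 mm thick (y), 120 mm tall, on a foot 60 mm wide; axes those of the rack
- padlock_big: brass padlock, body 55 x 44 x 20 mm, lying flat (origin at its underside); to be left alone
- padlock_small: dark padlock, body 40 x 32 x 20 mm, lying flat (origin at its underside); to be left alone
- oil: grey oil bottle, 44 mm diameter, 110 mm tall, standing (origin at its underside); to be left alone
- screwdriver: black-handled screwdriver, 160 mm, lying between the rack and its right-hand (-y) neighbour (origin at its underside); to be left alone
- cylinder: brass lock cylinder, 28 mm diameter, 40 mm tall, standing between the rack and its left-hand (+y) neighbour (origin at its underside); to be left alone
- brush: wooden brush, 170 mm, lying at the far left (origin at its underside); to be left alone
- tub: grey open tub, 64 mm diameter, 50 mm tall, at the far right (origin at its underside); to be left alone

How it is judged:
By the outcome, as a careful person would: the job done as asked, in the order asked, and still so for the second after the job is handed in, while the arm keeps its last pose, push and grip.
It also fails if it takes over 67 s, if anything falls off the work surface, if the arm or the gripper's body presses on something with over 40 N, if the wrist force passes 120 N, or if a joint passes its speed limit or range.

## Working session

There is one attempt and no reset: what is moved stays moved. The work goes in short steps, Python scripts to look and compute and a tool call to move; the robot and the scene stay as the last step left them, time stands still between calls to the robot, and variables do not carry over. Pictures are saved under pics/ and viewed, and the job is handed in when it is done.

Besides the shell and the picture viewer there is one more tool, called after "Request:" by a JSON object that holds its "api" and its "payload", one argument or row to a line. move_arm: Moves the arm, as the interface text tells. Its arguments: {"type":"object","properties":{"deltas":{"type":"array","items":{"type":"number"}},"grip_force":{"type":"number"}},"required":["deltas"]}

```bash
mkdir -p pics; ls
python3 - <<'E'
from plant import manip
import cv2
s=manip.read_state()
print({k:s[k] for k in s})
for n in ["side","top","wrist"]:
    c=manip.camera(n)
    cv2.imwrite(f"pics/a_{n}.png",c["img"][:,:,::-1])
    print(n,c["mtx"],c["distortion"],c.get("view",c.get("mount")))
E
```

```text
pics
{'clock': 0.0, 'joint_pos': array([-1.2651943 ,  0.33390344,  0.03989721,  1.46628211, -0.01339041,
        1.34326894, -0.05853546]), 'joint_vel': array([ 0.00115999, -0.00017589,  0.00209834,  0.00028083, -0.00059618,
        0.00063118, -0.00056902]), 'effort': array([ 7.81129038e-04, -6.58558202e+01,  1.36566795e+00, -4.05550611e+01,
        1.66427263e-02,  1.25386950e-02, -2.44523471e-05]), 'tool_pos': array([0.25589659, 0.59714556, 0.303021  ]), 'tcp_rot': array([-3.14000178e+00,  1.25395424e-04,  2.73671795e+00]), 'ft_force': array([ 0.19879187,  0.17455231, -0.31217988]), 'moment': array([-0.0392677 , -0.04767997,  0.01817918]), 'grip_width': 0.08532311890323775}
side [[486.13245138   0.         258.56240428]
 [  0.         486.13245138 199.5011959 ]
 [  0.           0.           1.        ]] [-0.09092738  0.          0.          0.          0.        ] [[-0.99931345 -0.03454641 -0.01338564  0.65649889]
 [-0.01139503  0.6303758  -0.77620648  0.07666756]
 [ 0.03525313 -0.77552105 -0.63033667  1.30897948]
 [ 0.          0.          0.          1.        ]]
top [[427.61685
[... 205 characters left out ...]
1 -1.68314959e-03 -5.72329946e-04]
 [-9.78631194e-01  4.89874540e-02 -1.99702819e-01  6.24517234e-01]
 [ 1.99538673e-01 -8.26842839e-03 -9.79855066e-01  1.16341248e+00]
 [ 0.00000000e+00  0.00000000e+00  0.00000000e+00  1.00000000e+00]]
wrist [[345.03871852   0.         255.18957046]
 [  0.         345.03871852 193.23443679]
 [  0.           0.           1.        ]] [-0.09442852  0.          0.          0.          0.        ] [[ 1.10894048e-03 -9.52938012e-01 -3.03163183e-01  7.66541695e-02]
 [ 9.99999267e-01  1.20433962e-03 -1.27724414e-04  7.34274637e-04]
 [ 4.86824882e-04 -3.03162819e-01  9.52938649e-01 -6.96765235e-02]
 [ 0.00000000e+00  0.00000000e+00  0.00000000e+00  1.00000000e+00]]
```

View pics/a_top.png

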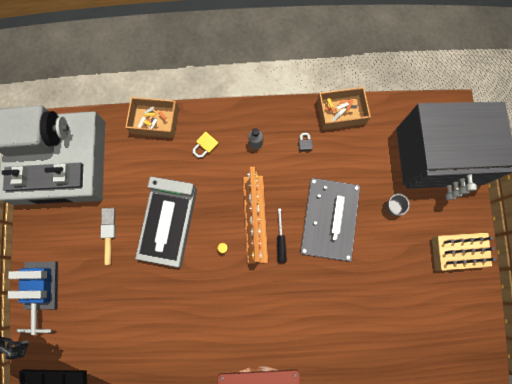

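View pics/a_side.png

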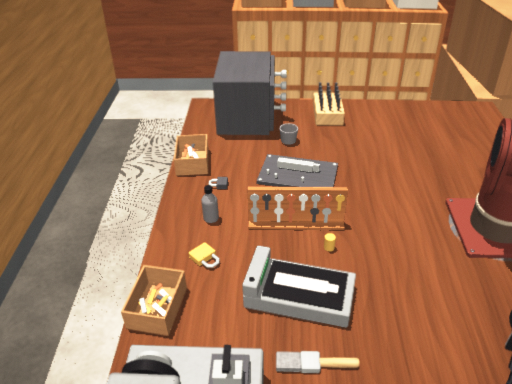

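View pics/a_wrist.png

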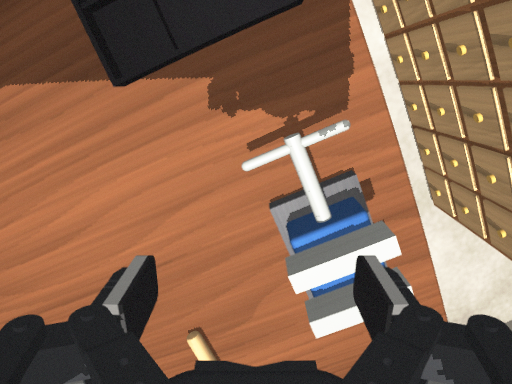

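```bash
cat > h.py <<'E'
import numpy as np, cv2
from plant import manip
from scipy.spatial.transform import Rotation as R
def cam(n):
    s=manip.read_state(); c=manip.camera(n)
    if n=="wrist":
        T=np.eye(4); T[:3,:3]=R.from_euler('xyz',s['tcp_rot']).as_matrix(); T[:3,3]=s['tool_pos']
        c['view']=np.linalg.inv(T@c['mount'])
    return c
def onz(c,uv,z):
    uv=np.array(uv,float).reshape(-1,1,2)
    n=cv2.undistortPoints(uv,c['mtx'],c['distortion']).reshape(-1,2)
    V=np.linalg.inv(c['view']); d=np.c_[n,np.ones(len(n))]@V[:3,:3].T; o=V[:3,3]
    return o+d*((z-o[2])/d[:,2])[:,None]
def proj(c,P):
    P=np.array(P,float).reshape(-1,3); V=c['view']
    return cv2.projectPoints(P,cv2.Rodrigues(V[:3,:3])[0],V[:3,3],c['mtx'],c['distortion'])[0].reshape(-1,2)
def save(name,img,box=None,k=1):
    if box: img=img[box[1]:box[3],box[0]:box[2]]
    cv2.imwrite(f"pics/{name}.png",cv2.resize(img,None,fx=k,fy=k,interpolation=cv2.INTER_CUBIC)[:,:,::-1])
E
python3 - <<'E'
from h import *
c=cam("top")
save("b1",c['img'],(290,165,370,270),5.5)
save("b2",c['img'],(130,165,210,275),5.4)
E
```

```text
(no output)
```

View pics/b1.png

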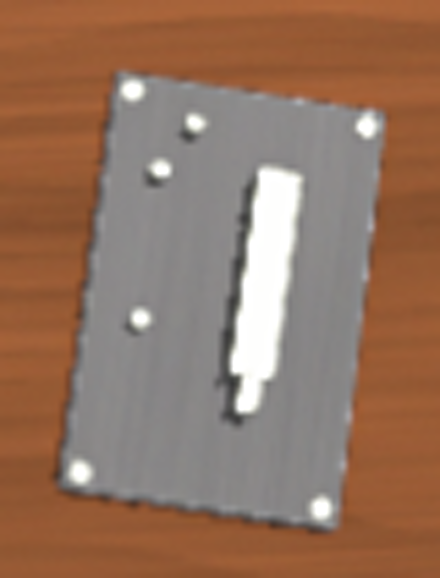

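View pics/b2.png

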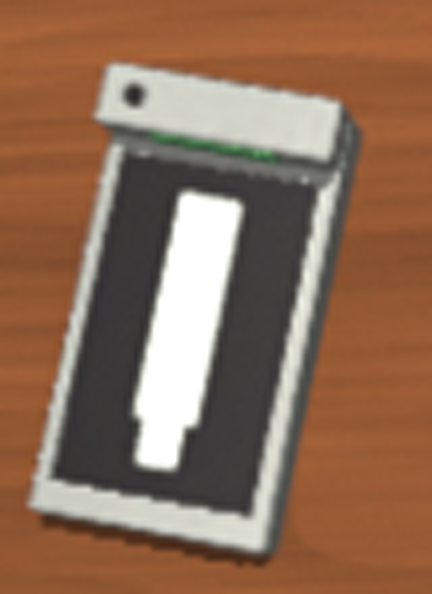

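Run:
```python
from h import *
c=cam("top"); s=np.array([5.5,5.5])
def b1(p): return np.array(p,float)/5.5+[290,165]-0.4
def b2(p): return np.array(p,float)/5.4+[130,165]-0.4
pl=onz(c,b1([[118,72],[384,112],[338,528],[58,486]]),0.012); print("plate",pl.round(4),pl.mean(0))
ax=(pl[0]+pl[1]-pl[2]-pl[3])/2; print(np.linalg.norm(ax),np.arctan2(ax[1],ax[0]), np.linalg.norm((pl[0]-pl[1]+pl[3]-pl[2])/2))
pins=onz(c,b1([[195,124],[160,169],[140,318]]),0.026); print("pins",pins.round(4))
a=np.arctan2(*(pins[1]-pins[2])[[1,0]]); print(a,np.linalg.norm(pins[1]-pins[2]))
bo=onz(c,b1([[260,168],[303,172],[273,380],[230,374],[257,414],[236,410]]),0.037); print("bolt",bo.round(4))
bx=(bo[0]+bo[1]-bo[2]-bo[3])/2; print(np.linalg.norm(bx),np.arctan2(bx[1],bx[0]))
wi=onz(c,b2([[178,190],[243,202],[198,428],[134,415],[180,470],[136,464]]),0.050);print("win",wi.round(4))
w=(wi[0]+wi[1]-wi[4]-wi[5])/2;print(np.linalg.norm(w),np.arctan2(w[1],w[0]),(wi[0]+wi[1]+wi[4]+wi[5])/4)
rk=onz(c,[[253,168],[258,262]],0.12);print("rack",rk)
```

```text
plate [[ 0.6653 -0.1873  0.012 ]
 [ 0.6357 -0.3322  0.012 ]
 [ 0.4118 -0.2868  0.012 ]
 [ 0.4423 -0.1393  0.012 ]] [ 0.53878006 -0.23642242  0.012     ]
0.22829439423930561 -0.20596241282305686 0.14928482293403528
pins [[ 0.6313 -0.225   0.026 ]
 [ 0.6076 -0.2041  0.026 ]
 [ 0.5278 -0.1874  0.026 ]]
-0.20665771900550706 0.08153640912241736
bolt [[ 0.6034 -0.2562  0.037 ]
 [ 0.6001 -0.2791  0.037 ]
 [ 0.4901 -0.2536  0.037 ]
 [ 0.4945 -0.2312  0.037 ]
 [ 0.4727 -0.2437  0.037 ]
 [ 0.4754 -0.2329  0.037 ]]
0.11234327677995505 -0.2264589329267541
win [[0.6126 0.2529 0.05  ]
 [0.6043 0.2176 0.05  ]
 [0.4842 0.2433 0.05  ]
 [0.4925 0.2776 0.05  ]
 [0.4625 0.2532 0.05  ]
 [0.4666 0.2767 0.05  ]]
0.14695181836082974 -0.20339190382409084 [0.53649564 0.25013677 0.05      ]
rack [[ 0.67604003 -0.01464963  0.12      ]
 [ 0.41876103 -0.01592691  0.12      ]]
```

Request:
{"api": "move_arm", "payload": {
  "deltas": [0, 0, 0, -5.7, 0.085, -0.01, -0.006, 0, -5.7, 0.085, -0.032, -0.021, 0, 0, 0.085, -0.032, -0.021, 0, 0, 0.085, -0.032, -0.021, 0, 0, 0.085],
  "grip_force": 40
}}

```text
clock: 0.67
tool_pos: [0.3454, 0.5064, 0.3037]
tcp_rot: [-3.141, -0.0, 2.937]
ft_force: [1.2, 0.5, 0.0]
grip_width: 0.085
```

Request:
{"api": "move_arm", "payload": {
  "deltas": [-0.032, -0.021, 0, 0, 0.085, -0.032, -0.021, 0, 0, 0.085, -0.032, -0.021, 0, 0, 0.085, -0.032, -0.021, 0, 0, 0.085, -0.032, -0.021, 0, 0, 0.085]
}}

```text
clock: 1.08
tool_pos: [0.481, 0.3704, 0.304]
tcp_rot: [3.141, 0.0, 2.936]
ft_force: [1.1, 0.8, 0.2]
grip_width: 0.0852
```

Request:
{"api": "move_arm", "payload": {
  "deltas": [-0.032, -0.021, 0, 0, 0.085, -0.008, -0.037, 0, 0, 0.085, -0.008, -0.037, 0, 0, 0.085, -0.008, -0.037, 0, 0, 0.085, -0.008, -0.037, 0, 0, 0.085]
}}

```text
clock: 1.5
tool_pos: [0.5079, 0.1915, 0.3038]
tcp_rot: [-3.142, -0.0, 2.936]
ft_force: [1.0, -0.3, -0.2]
grip_width: 0.0847
```

Request:
{"api": "move_arm", "payload": {
  "deltas": [-0.008, -0.037, 0, 0, 0.085, -0.008, -0.037, 0, 0, 0.085, -0.008, -0.037, 0, 0, 0.085, -0.008, -0.037, 0, 0, 0.085, -0.008, -0.037, 0, 0, 0.085]
}}

```text
clock: 1.92
tool_pos: [0.509, 0.0023, 0.3041]
tcp_rot: [3.141, 0.0, 2.936]
ft_force: [0.6, 0.0, 0.5]
grip_width: 0.0849
```

Request:
{"api": "move_arm", "payload": {
  "deltas": [-0.008, -0.037, 0, 0, 0.085, -0.008, -0.037, 0, 0, 0.085, -0.008, -0.037, 0, 0, 0.085, -0.008, -0.037, 0, 0, 0.085, -0.008, -0.037, 0, 0, 0.085]
}}

```text
clock: 2.33
tool_pos: [0.5103, -0.1869, 0.3042]
tcp_rot: [3.141, 0.001, 2.936]
ft_force: [0.9, 0.4, 0.4]
grip_width: 0.0849
```

Request:
{"api": "move_arm", "payload": {
  "deltas": [-0.006, -0.03, 0, 0, 0.085, 0, 0, 0, 0, 0.085, 0, 0, 0, 0, 0.085, 0, 0, 0, 0, 0.085, 0, 0, 0, 0, 0.085]
}}

```text
clock: 2.75
tool_pos: [0.5108, -0.2143, 0.3038]
tcp_rot: [3.141, -0.0, 2.938]
ft_force: [-0.5, -0.2, -0.5]
grip_width: 0.0848
```

Run:
```python
from h import *
s=manip.read_state();print(s['tool_pos'],s['tcp_rot'],s['joint_pos'].round(2))
c=cam("wrist"); save("c1",c['img'],None,1.5)
```

```text
[ 0.51082964 -0.21429118  0.30379177] [ 3.14103118e+00 -2.99293867e-04  2.93773864e+00] [-0.25  0.15  0.63  1.73 -0.09  1.3   1.77]
```

View pics/c1.png

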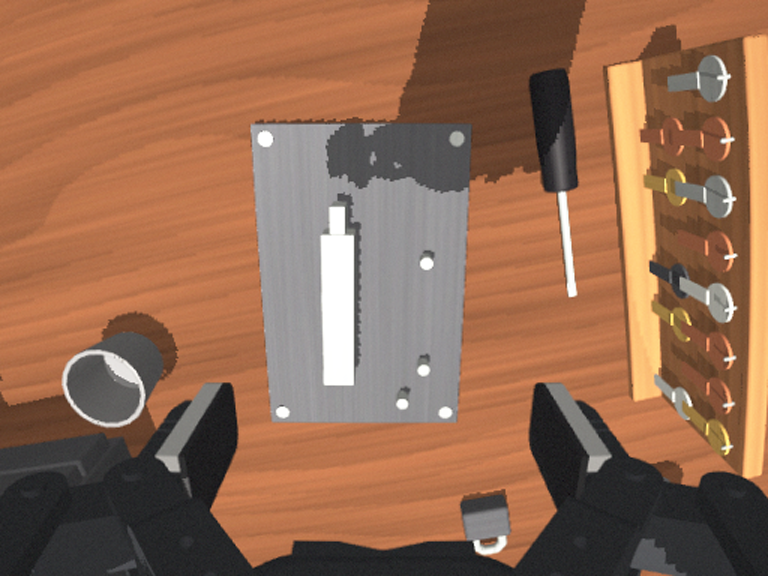

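Run:
```python
from h import *
c=cam("wrist"); save("c2",c['img'],(160,75,320,290),2.7)
g=c['img'].min(2); m=(g>235).astype(np.uint8); m[:, :165]=0; m[:,318:]=0; m[:75]=0;m[285:]=0
n,l,st,ce=cv2.connectedComponentsWithStats(m)
for i in range(1,n): print(st[i],ce[i].round(1))
```

```text
[172  87  10  11  80] [176.4  92.1]
[ 214  138   22  119 2269] [225.  200.8]
[280 172   8   8  47] [283.8 175.3]
[279 244   7   6  36] [281.9 246.4]
[265 266   7   6  34] [267.8 268.7]
[184 271   8   7  45] [187.8 274.2]
[293 272   8   6  40] [296.5 274.6]
```

View pics/c2.png

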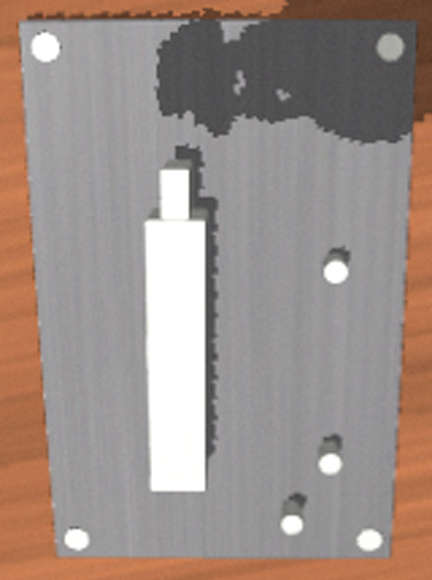

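```bash
cat >> h.py <<'E'
HOME=None
def fit_bolt(c,box,z=0.037,th=235):
    m=np.zeros(c['img'].shape[:2],np.uint8); x0,y0,x1,y1=box
    m[y0:y1,x0:x1]=(c['img'].min(2)>th)[y0:y1,x0:x1]
    n,l,st,ce=cv2.connectedComponentsWithStats(m); i=1+np.argmax(st[1:,4]); m=(l==i).astype(np.uint8)
    cn=max(cv2.findContours(m,0,cv2.CHAIN_APPROX_NONE)[0],key=len)[:,0].astype(float)
    P=onz(c,cn,z)[:,:2].astype(np.float32); r=cv2.minAreaRect(P); 
    d=cv2.boxPoints(r); e=[d[1]-d[0],d[2]-d[1]]; a=max(e,key=np.linalg.norm); a=a*np.sign(a[0])
    return r[0],sorted(r[1]),np.arctan2(a[1],a[0])
def toplate(p,home,yaw):
    d=np.array(p[:2])-home[:2]; return np.array([np.cos(yaw)*d[0]+np.sin(yaw)*d[1],-np.sin(yaw)*d[0]+np.cos(yaw)*d[1]])
E
python3 - <<'E'
from h import *
c=cam("wrist")
p=onz(c,[[283.8,175.3],[281.9,246.4],[267.8,268.7]],0.026);print(p)
d=p[1]-p[0];yaw=np.arctan2(d[1],d[0]);print(np.linalg.norm(d),yaw)
u=np.array([np.cos(yaw),np.sin(yaw)]);v=np.array([-u[1],u[0]])
home=(p[0]+p[1])[:2]/2-.0155*v;print(home,p[2][:2]-.0695*u)
b=fit_bolt(c,(165,75,275,290));print(b,toplate(b[0],home,yaw))
E
```

```text
[[ 0.53104671 -0.18747734  0.026     ]
 [ 0.61115058 -0.20392393  0.026     ]
 [ 0.63570303 -0.2246632   0.026     ]]
0.08177481091562644 -0.20250153537983767
[ 0.56798128 -0.21088392] [ 0.56762316 -0.21068534]
((0.5420207977294922, -0.2521205246448517), [0.02108071744441986, 0.1287236511707306], np.float32(-0.2196499)) [-0.0171365  -0.04561518]
```

Request:
{"api": "move_arm", "payload": {
  "deltas": [-0.008, -0.006, 0.03, 0.9, 0.06, -0.008, -0.006, 0.03, 0, 0.06, -0.008, -0.006, 0.03, 0, 0.06, -0.008, -0.006, 0.03, 0, 0.06, -0.006, -0.006, 0.02, 0, 0.06]
}}

```text
clock: 3.32
tool_pos: [0.541, -0.2521, 0.1611]
tcp_rot: [3.141, -0.002, 2.922]
ft_force: [-0.8, -0.5, -0.1]
grip_width: 0.06
```

Request:
{"api": "move_arm", "payload": {
  "deltas": [0, 0, 0, 0, 0.06, 0, 0, 0, 0, 0.06, 0, 0, 0, 0, 0.06, 0, 0, 0, 0, 0.06, 0, 0, 0, 0, 0.06]
}}

```text
clock: 3.73
tool_pos: [0.5418, -0.253, 0.1656]
tcp_rot: [3.141, 0.003, 2.921]
ft_force: [-0.0, 0.5, 0.8]
grip_width: 0.0599
```

Run:
```python
from h import *
s=manip.read_state();print(s['tool_pos'],s['tcp_rot'],s['joint_pos'].round(2),s['grip_width'])
c=cam("wrist"); save("c3",c['img'],None,1.5)
```

```text
[ 0.5417797  -0.25295439  0.16561072] [3.14116044e+00 2.55879430e-03 2.92069774e+00] [-0.14  0.38  0.61  1.78 -0.25  1.05  1.92] 0.059893220785604696
```

View pics/c3.png

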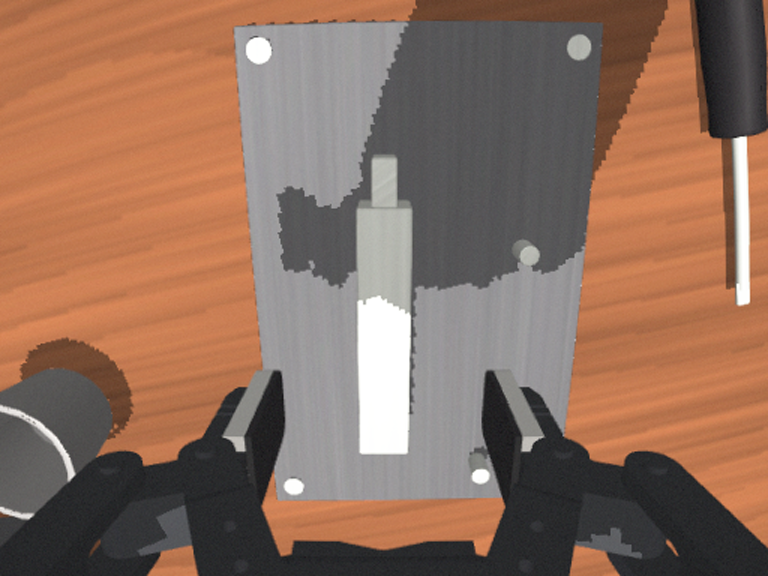

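Run:
```python
from h import *
c=cam("wrist")
q=np.array([[360,453],[408,453],[372,156],[396,156],[358,205],[411,205],[529,256],[480,476]])/1.5-0.3
b=onz(c,q[:6],.037);p=onz(c,q[6:],.026);print(b.round(4),p.round(4))
n=(b[0]+b[1])/2;t=(b[2]+b[3])/2;d=n-t;print("L",np.linalg.norm(d),"yaw",np.arctan2(d[1],d[0]),"mid",(n+t)/2)
print(manip.read_state()['tool_pos'])
g=p[1]-p[0];print(np.linalg.norm(g),np.arctan2(g[1],g[0]))
```

```text
[[ 0.6018 -0.2766  0.037 ]
 [ 0.6065 -0.2554  0.037 ]
 [ 0.4766 -0.2421  0.037 ]
 [ 0.4785 -0.2334  0.037 ]
 [ 0.4933 -0.2515  0.037 ]
 [ 0.4977 -0.2317  0.037 ]] [[ 0.5309 -0.1875  0.026 ]
 [ 0.6354 -0.225   0.026 ]]
L 0.12969905238656793 yaw -0.21941818481207936 mid [ 0.54086838 -0.25187933  0.037     ]
[ 0.5415215  -0.2530074   0.16509623]
0.1110179870691219 -0.3443298042315558
```

Request:
{"api": "move_arm", "payload": {
  "deltas": [0, 0.001, 0.02, 0, 0.055, 0, 0, 0.02, 0, 0.055, 0, 0, 0.015, 0, 0.055, 0, 0, 0.012, 0, 0.055, 0, 0, 0.005, 0, 0.055],
  "grip_force": 20
}}

```text
clock: 4.25
tool_pos: [0.5408, -0.2518, 0.0907]
tcp_rot: [3.141, -0.001, 2.92]
ft_force: [-0.6, -0.7, 0.3]
grip_width: 0.0551
```

Request:
{"api": "move_arm", "payload": {
  "deltas": [0, 0, 0, 0, 0.055, 0, 0, 0, 0, 0.055, 0, 0, 0.003, 0, 0.055, 0, 0, 0, 0, 0.035, 0, 0, 0, 0, 0.03]
}}

```text
clock: 4.67
tool_pos: [0.5415, -0.2524, 0.0894]
tcp_rot: [3.142, 0.001, 2.92]
ft_force: [0.3, 0.0, -0.5]
grip_width: 0.0317
```

Request:
{"api": "move_arm", "payload": {
  "deltas": [0, 0, 0, 0, 0.028, 0, 0, 0, 0, 0.026, 0, 0, 0, 0, 0.02, 0, 0, 0, 0, 0.018, 0, 0, 0, 0, 0.018]
}}

```text
clock: 5.08
tool_pos: [0.5414, -0.2525, 0.0893]
tcp_rot: [-3.141, 0.0, 2.92]
ft_force: [-1.4, -0.8, 3.4]
grip_width: 0.0215
```

Request:
{"api": "move_arm", "payload": {
  "deltas": [-0.003, 0.008, 0, -0.3, 0.018, -0.003, 0.009, 0, -0.3, 0.018, -0.003, 0.009, 0, -0.4, 0.018, -0.003, 0.009, 0, 0, 0.018, -0.002, 0.006, 0, 0, 0.018]
}}

```text
clock: 5.5
tool_pos: [0.5635, -0.216, 0.0893]
tcp_rot: [-3.14, 0.0, 2.937]
ft_force: [-3.3, -5.4, 5.0]
grip_width: 0.0214
```

Request:
{"api": "move_arm", "payload": {
  "deltas": [0, 0, 0, 0, 0.018, 0, 0, 0, 0, 0.018, 0, 0, 0, 0, 0.018, 0, 0, 0, 0, 0.018, 0, 0, 0, 0, 0.018]
}}

```text
clock: 5.92
tool_pos: [0.5641, -0.215, 0.0892]
tcp_rot: [3.141, 0.001, 2.938]
ft_force: [0.7, 1.2, 5.5]
grip_width: 0.0218
```

Run:
```python
from h import *
s=manip.read_state();print(s['tool_pos'],s['tcp_rot'],s['ft_force'],s['grip_width'])
print(toplate(s['tool_pos'],np.array([.568,-.211]),-.2025))
c=cam("wrist"); save("c4",c['img'],None,1.5)
c=cam("top"); save("c4t",c['img'],(290,165,370,270),5.5)
```

```text
[ 0.56407428 -0.21499737  0.08924636] [3.14127105e+00 9.61841700e-04 2.93756592e+00] [0.72332194 1.20777089 5.49384082] 0.021844006322548765
[-0.00304156 -0.00470523]
```

View pics/c4.png

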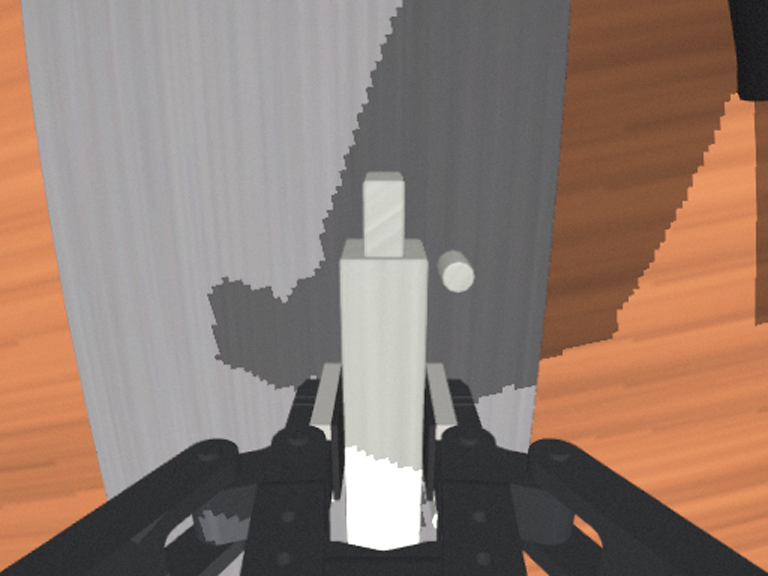

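Request:
{"api": "move_arm", "payload": {
  "deltas": [0, 0.0015, 0, 0, 0.018, 0, 0.0015, 0, 0, 0.018, 0, 0, 0, 0, 0.018, 0, 0.0005, 0, 0, 0.018, 0, 0, 0, 0, 0.018]
}}

```text
clock: 6.43
tool_pos: [0.5642, -0.2133, 0.0893]
tcp_rot: [-3.14, 0.001, 2.936]
ft_force: [0.1, -6.0, 4.7]
grip_width: 0.0218
```

Request:
{"api": "move_arm", "payload": {
  "deltas": [0, 0.0005, 0, 0, 0.018, 0, 0, 0, 0, 0.018, 0, 0.0003, 0, 0, 0.018, 0, 0, 0, 0, 0.018, 0, 0, 0, 0, 0.018]
}}

```text
clock: 6.85
tool_pos: [0.5642, -0.2128, 0.0893]
tcp_rot: [-3.139, 0.001, 2.936]
ft_force: [-0.9, -6.1, 5.3]
grip_width: 0.0219
```

Run:
```python
from h import *
s=manip.read_state();print(s['tool_pos'],s['tcp_rot'],s['ft_force'],s['moment'],s['grip_width'])
c=cam("wrist"); save("c5",c['img'],(200,90,360,300),2.8)
```

```text
[ 0.56423961 -0.21280295  0.08927992] [-3.13944672e+00  9.98524759e-04  2.93594240e+00] [-0.9309437  -6.12710878  5.25936656] [-1.36421661  0.08750869 -0.02056565] 0.021854646735393102
```

View pics/c5.png

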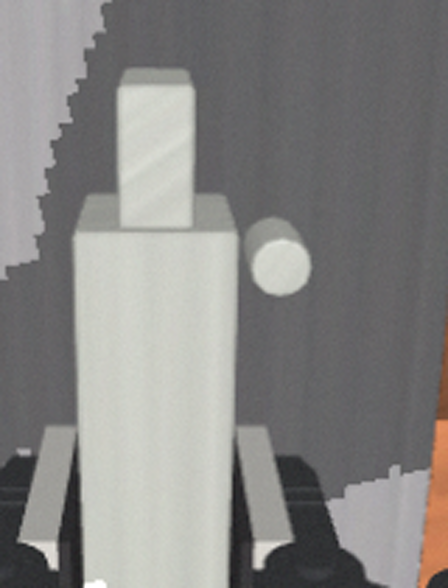

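Request:
{"api": "move_arm", "payload": {
  "deltas": [0, 0, -0.0015, 0, 0.018, 0, 0.001, 0, 0, 0.018, 0, 0, 0, 0, 0.018, 0, 0, 0, 0, 0.018, 0, 0, 0, 0, 0.018]
}}

```text
clock: 7.32
tool_pos: [0.5638, -0.2101, 0.0898]
tcp_rot: [-3.141, -0.002, 2.937]
ft_force: [-2.9, -3.7, -4.0]
grip_width: 0.0215
```

Request:
{"api": "move_arm", "payload": {
  "deltas": [0, 0.001, 0, 0, 0.018, 0, 0, 0, 0, 0.018, 0, 0, 0, 0, 0.018, 0, 0, 0, 0, 0.018, 0, 0, 0, 0, 0.018]
}}

```text
clock: 7.73
tool_pos: [0.5638, -0.2099, 0.0898]
tcp_rot: [-3.14, -0.002, 2.937]
ft_force: [-2.6, -6.2, -4.6]
grip_width: 0.0217
```

Request:
{"api": "move_arm", "payload": {
  "deltas": [-0.001, 0, 0.0003, 0, 0.018, -0.001, 0, 0, 0, 0.018, -0.0005, 0, 0, 0, 0.018, 0, 0, 0, 0, 0.018, 0, 0, 0, 0, 0.018]
}}

```text
clock: 8.15
tool_pos: [0.5656, -0.2103, 0.0894]
tcp_rot: [-3.14, -0.003, 2.936]
ft_force: [-6.8, -5.5, -2.7]
grip_width: 0.0217
```

Request:
{"api": "move_arm", "payload": {
  "deltas": [-0.0005, 0, 0, 0, 0.018, 0, 0, 0, 0, 0.018, 0, 0, 0, 0, 0.018, 0, 0, 0, 0, 0.018, 0, 0, 0, 0, 0.018]
}}

```text
clock: 8.57
tool_pos: [0.566, -0.2104, 0.0894]
tcp_rot: [-3.14, -0.003, 2.936]
ft_force: [-7.1, -5.2, -2.0]
grip_width: 0.0214
```

Run:
```python
from h import *
s=manip.read_state();print(s['tool_pos'],s['tcp_rot'],s['ft_force'],s['moment'],s['grip_width'])
print(toplate(s['tool_pos'],np.array([.568,-.211]),-.2025))
c=cam("wrist"); save("c6",c['img'],(200,90,360,300),2.8)
c=cam("side"); save("c6s",c['img'],(240,140,350,200),7)
```

```text
[ 0.56604317 -0.21042935  0.08944926] [-3.14048906 -0.00323249  2.93643039] [-7.10980507 -5.23205725 -1.9588024 ] [-1.19686456  1.41555188  0.07633378] 0.02137579395263763
[-0.00203161  0.00016543]
```

View pics/c6.png

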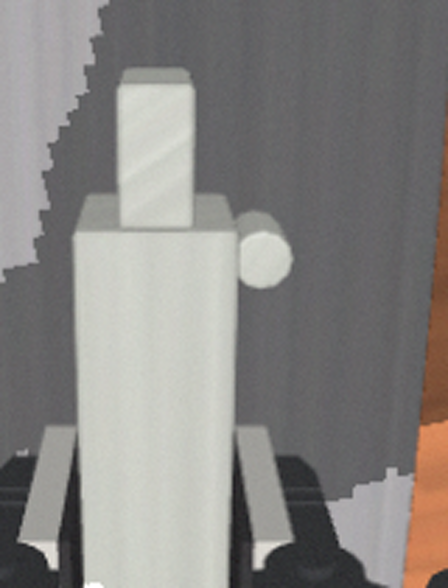

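View pics/c6s.png

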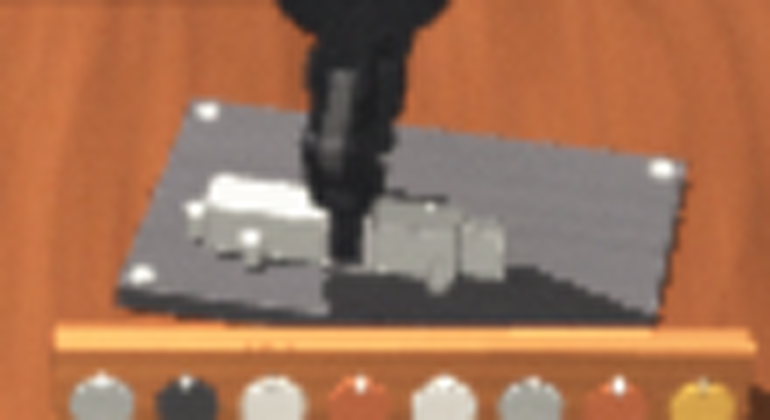

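Request:
{"api": "move_arm", "payload": {
  "deltas": [-0.001, 0, 0, 0, 0.018, 0, 0, 0, 0, 0.018, 0, 0, 0, 0, 0.018, 0, 0, 0, 0, 0.018, 0, 0, 0, 0, 0.018]
}}

```text
clock: 9.08
tool_pos: [0.567, -0.2107, 0.0895]
tcp_rot: [-3.14, -0.003, 2.936]
ft_force: [-7.6, -5.3, -2.5]
grip_width: 0.0218
```

Request:
{"api": "move_arm", "payload": {
  "deltas": [-0.001, 0, 0, 0, 0.018, 0, 0, 0, 0, 0.018, 0, 0, 0, 0, 0.018, 0, 0, 0, 0, 0.018, 0, 0, 0, 0, 0.018]
}}

```text
clock: 9.5
tool_pos: [0.568, -0.2109, 0.0894]
tcp_rot: [-3.14, -0.003, 2.936]
ft_force: [-6.7, -5.6, -2.9]
grip_width: 0.0216
```

Request:
{"api": "move_arm", "payload": {
  "deltas": [-0.001, 0, 0, 0, 0.018, 0, 0, 0, 0, 0.018, 0, 0, 0, 0, 0.018, 0, 0, 0, 0, 0.018, 0, 0, 0, 0, 0.018]
}}

```text
clock: 9.92
tool_pos: [0.5683, -0.211, 0.0894]
tcp_rot: [-3.141, -0.005, 2.936]
ft_force: [-10.3, -4.3, 1.1]
grip_width: 0.0218
```

Request:
{"api": "move_arm", "payload": {
  "deltas": [-0.001, 0, 0, 0, 0.018, 0, 0, 0, 0, 0.018, 0, 0, 0, 0, 0.018, 0, 0, 0, 0, 0.018, 0, 0, 0, 0, 0.018]
}}

```text
clock: 10.33
tool_pos: [0.5685, -0.211, 0.0893]
tcp_rot: [-3.141, -0.006, 2.936]
ft_force: [-14.9, -3.1, 4.2]
grip_width: 0.0212
```

Request:
{"api": "move_arm", "payload": {
  "deltas": [0.002, 0, 0, 0, 0.018, 0, 0, 0, 0, 0.018, 0, 0, 0, 0, 0.032, 0, 0, 0, 0, 0.032, 0, 0, 0, 0, 0.032]
}}

```text
clock: 10.75
tool_pos: [0.5707, -0.2091, 0.0905]
tcp_rot: [3.141, 0.001, 2.939]
ft_force: [-0.7, 0.4, 0.6]
grip_width: 0.0322
```

Request:
{"api": "move_arm", "payload": {
  "deltas": [0, 0.002, 0, 0, 0.032, 0, 0.002, 0, 0, 0.032, 0, 0, 0, 0, 0.032, 0, 0, 0, 0, 0.032, 0, 0, 0, 0, 0.032]
}}

```text
clock: 11.17
tool_pos: [0.5709, -0.2065, 0.0904]
tcp_rot: [-3.141, 0.001, 2.937]
ft_force: [0.8, -3.6, 0.3]
grip_width: 0.032
```

Run:
```python
from h import *
s=manip.read_state();print(s['tool_pos'],s['tcp_rot'],s['ft_force'],s['moment'],s['grip_width'])
print(toplate(s['tool_pos'],np.array([.568,-.211]),-.2025))
c=cam("wrist"); save("c7",c['img'],(200,90,360,300),2.8)
```

```text
[ 0.57092979 -0.20645206  0.09041489] [-3.14106466e+00  9.87379929e-04  2.93734059e+00] [ 0.76623333 -3.61965028  0.33538006] [-0.77704518 -0.20552853  0.00645712] 0.0319655608088487
[0.00195525 0.00504425]
```

View pics/c7.png

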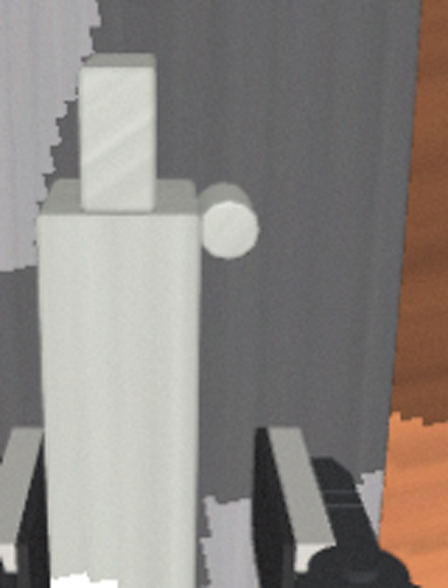

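Request:
{"api": "move_arm", "payload": {
  "deltas": [0, 0.001, 0, 0, 0.032, 0, 0.0005, 0, 0, 0.032, 0, 0, 0, 0, 0.032, 0, 0, 0, 0, 0.032, 0, 0, 0, 0, 0.032]
}}

```text
clock: 11.63
tool_pos: [0.571, -0.2062, 0.0905]
tcp_rot: [-3.14, 0.001, 2.936]
ft_force: [0.6, -7.5, -0.1]
grip_width: 0.0323
```

Run:
```python
from h import *
s=manip.read_state();print(s['tool_pos'],s['tcp_rot'],s['ft_force'],s['moment'],s['grip_width'])
print(toplate(s['tool_pos'],np.array([.568,-.211]),-.2025))
c=cam("wrist"); save("c8",c['img'],(200,90,360,300),2.8)
```

```text
[ 0.57096781 -0.2061912   0.09050424] [-3.13970291e+00  1.35751589e-03  2.93633006e+00] [ 0.56205042 -7.50742026 -0.14872236] [-1.70589007 -0.14273111  0.03670498] 0.032256978710955043
[0.00194002 0.00530743]
```

View pics/c8.png

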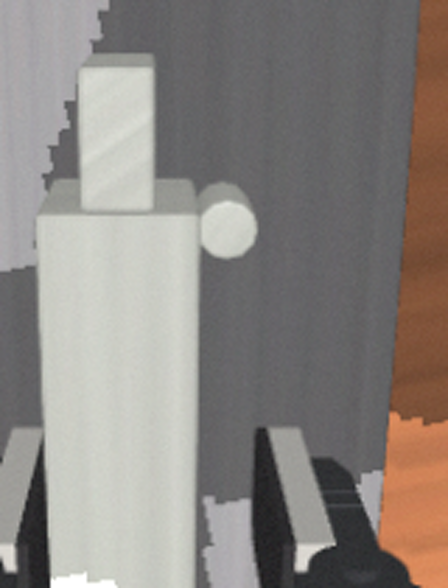

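Request:
{"api": "move_arm", "payload": {
  "deltas": [0.001, -0.0035, 0, 0, 0.032, 0.001, -0.003, 0, 0, 0.032, 0, 0, 0, 0, 0.032, 0, 0, 0, 0, 0.032, 0, 0, 0, 0, 0.032]
}}

```text
clock: 12.1
tool_pos: [0.5676, -0.21, 0.09]
tcp_rot: [3.141, -0.0, 2.938]
ft_force: [0.6, 0.3, 1.1]
grip_width: 0.0323
```

Run:
```python
from h import *
s=manip.read_state();print(s['tool_pos'],s['tcp_rot'],s['ft_force'],s['moment'],s['grip_width'])
print(toplate(s['tool_pos'],np.array([.568,-.211]),-.2025))
```

```text
[ 0.5676162  -0.20996396  0.08996999] [ 3.14102996e+00 -4.80862884e-04  2.93790079e+00] [0.62285153 0.32467226 1.11448344] [0.00414619 0.00428805 0.01549247] 0.03229726005184672
[-0.00058433  0.00093768]
```

Request:
{"api": "move_arm", "payload": {
  "deltas": [0, -0.0006, 0, 0, 0.028, 0, 0, 0, 0, 0.025, 0, 0, 0, 0, 0.018, 0, 0, 0, 0, 0.018, 0, 0, 0, 0, 0.018]
}}

```text
clock: 12.52
tool_pos: [0.5675, -0.211, 0.0902]
tcp_rot: [3.141, -0.0, 2.938]
ft_force: [-0.2, 0.6, 1.7]
grip_width: 0.0217
```

Request:
{"api": "move_arm", "payload": {
  "deltas": [-0.001, 0.001, 0, 0, 0.018, 0, 0, 0, 0, 0.018, 0, 0, 0, 0, 0.018, 0, 0, 0, 0, 0.018, 0, 0, 0, 0, 0.018]
}}

```text
clock: 12.93
tool_pos: [0.5677, -0.2109, 0.0902]
tcp_rot: [-3.141, -0.002, 2.937]
ft_force: [-5.6, -0.5, 6.3]
grip_width: 0.0216
```

Request:
{"api": "move_arm", "payload": {
  "deltas": [-0.001, 0, 0, 0, 0.018, 0, 0, 0, 0, 0.018, 0, 0, 0, 0, 0.018, 0, 0, 0, 0, 0.018, 0, 0, 0, 0, 0.018]
}}

```text
clock: 13.35
tool_pos: [0.5678, -0.211, 0.0902]
tcp_rot: [-3.142, -0.004, 2.937]
ft_force: [-10.8, 0.7, 10.7]
grip_width: 0.0216
```

Request:
{"api": "move_arm", "payload": {
  "deltas": [0, 0.0015, 0, 0, 0.018, 0, 0, 0, 0, 0.018, 0, 0, 0, 0, 0.018, 0, 0, 0, 0, 0.018, 0, 0, 0, 0, 0.018]
}}

```text
clock: 13.77
tool_pos: [0.5679, -0.2108, 0.0901]
tcp_rot: [-3.14, -0.003, 2.936]
ft_force: [-9.9, -3.2, 8.5]
grip_width: 0.0217
```

Run:
```python
from h import *
s=manip.read_state();print(s['tool_pos'],s['tcp_rot'],s['ft_force'],s['moment'],s['grip_width'])
print(toplate(s['tool_pos'],np.array([.568,-.211]),-.2025))
c=cam("wrist"); save("c9",c['img'],(200,90,360,300),2.8)
c=cam("top"); save("c9t",c['img'],(290,165,370,270),5.5)
```

```text
[ 0.56787056 -0.21082286  0.09014762] [-3.13995996 -0.0033046   2.93566878] [-9.94178549 -3.2129615   8.52182857] [-0.65501149  2.02236675  0.03189885] 0.021663361466615853
[-0.00016242  0.00014748]
```

View pics/c9.png

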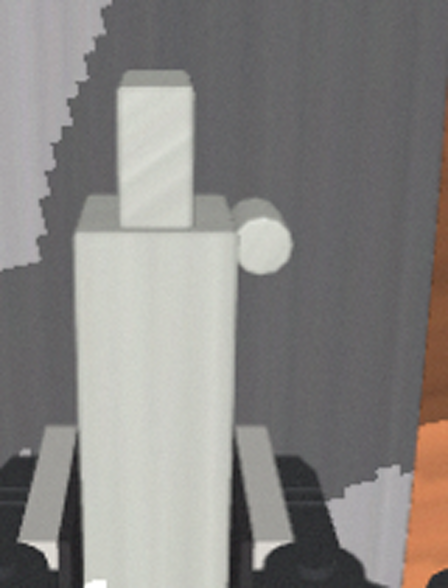

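View pics/c9t.png

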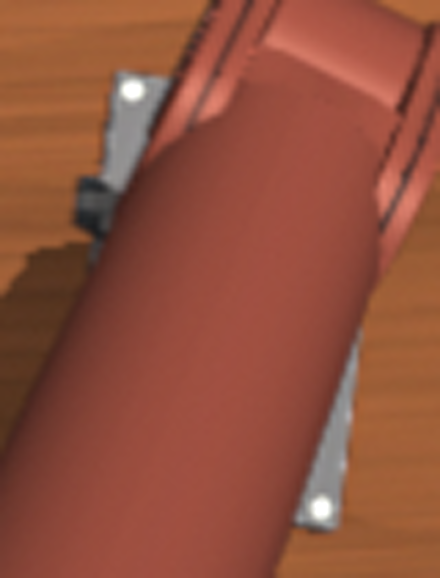

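Request:
{"api": "move_arm", "payload": {
  "deltas": [0.001, -0.0007, 0, 0, 0.018, 0.0005, 0, 0, 0, 0.018, 0, 0, 0, 0, 0.018, 0, 0, 0, 0, 0.018, 0, 0, 0, 0, 0.018]
}}

```text
clock: 14.28
tool_pos: [0.5677, -0.2108, 0.0902]
tcp_rot: [-3.14, -0.001, 2.936]
ft_force: [-5.4, -4.2, 3.9]
grip_width: 0.0215
```

Request:
{"api": "move_arm", "payload": {
  "deltas": [0, 0, 0, 0, 0.015, 0, 0, 0, 0, 0.015, 0, 0, 0, 0, 0.015, 0, 0, 0, 0, 0.015, 0, 0, 0, 0, 0.015],
  "grip_force": 80
}}

```text
clock: 14.7
tool_pos: [0.5677, -0.2108, 0.0904]
tcp_rot: [-3.14, -0.0, 2.936]
ft_force: [-4.9, -3.6, 4.6]
grip_width: 0.0202
```

Request:
{"api": "move_arm", "payload": {
  "deltas": [0, 0, -0.003, 0, 0.015, 0, 0, -0.006, 0, 0.015, 0, 0, -0.01, 0, 0.015, 0, 0, -0.015, 0, 0.015, 0, 0, -0.02, 0, 0.015]
}}

```text
clock: 15.12
tool_pos: [0.5675, -0.2084, 0.1429]
tcp_rot: [3.141, -0.003, 2.938]
ft_force: [0.1, -0.2, -5.0]
grip_width: 0.0201
```

Request:
{"api": "move_arm", "payload": {
  "deltas": [0, 0, -0.03, 0, 0.015, 0, 0, -0.03, 0, 0.015, 0, 0, -0.03, 0, 0.015, 0, 0, -0.02, 0, 0.015, 0, 0, -0.01, 0, 0.015]
}}

```text
clock: 15.53
tool_pos: [0.5693, -0.2093, 0.2669]
tcp_rot: [3.141, 0.004, 2.938]
ft_force: [1.9, -0.9, -4.2]
grip_width: 0.0201
```

Run:
```python
from h import *
s=manip.read_state();print(s['tool_pos'],s['tcp_rot'],s['ft_force'],s['moment'],s['grip_width'],s['joint_pos'].round(2))
c=cam("wrist"); save("d1",c['img'],None,1.5)
c=cam("side"); save("d1s",c['img'],(200,60,380,240),4)
```

```text
[ 0.56931367 -0.20927283  0.26687688] [3.1409106  0.00353081 2.93799967] [ 1.85613996 -0.92633009 -4.24847015] [ 0.0223301  -0.04786768  0.05403806] 0.020103202760054114 [-0.24  0.3   0.63  1.65 -0.19  1.25  1.8 ]
```

View pics/d1.png

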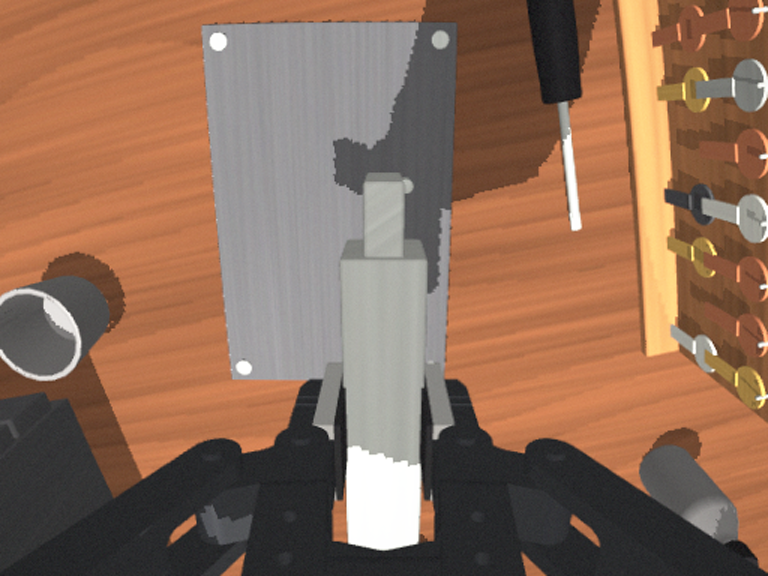

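View pics/d1s.png

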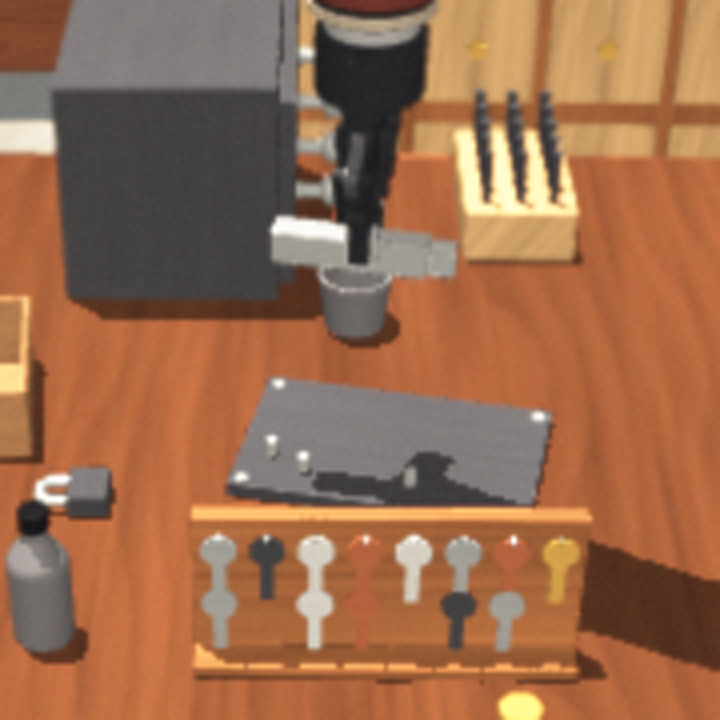

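Request:
{"api": "move_arm", "payload": {
  "deltas": [0.002, 0.015, 0, 0, 0.015, 0.004, 0.025, 0, 0, 0.015, 0.004, 0.032, 0, 0, 0.015, 0.004, 0.032, 0, 0, 0.015, 0.004, 0.032, 0, 0, 0.015]
}}

```text
clock: 16.05
tool_pos: [0.5773, -0.0709, 0.2617]
tcp_rot: [-3.141, -0.003, 2.937]
ft_force: [1.1, 0.1, -5.1]
grip_width: 0.0201
```

Request:
{"api": "move_arm", "payload": {
  "deltas": [0.004, 0.032, 0, 0, 0.015, 0.004, 0.032, 0, 0, 0.015, 0.004, 0.032, 0, 0, 0.015, 0.004, 0.032, 0, 0, 0.015, 0.004, 0.032, 0, 0, 0.015]
}}

```text
clock: 16.47
tool_pos: [0.5901, 0.09, 0.2616]
tcp_rot: [-3.14, -0.003, 2.938]
ft_force: [0.6, -0.4, -3.8]
grip_width: 0.0205
```

Request:
{"api": "move_arm", "payload": {
  "deltas": [0.004, 0.032, 0, 0, 0.015, 0.003, 0.025, 0, 0, 0.015, 0.001, 0.012, 0, 0, 0.015, 0, 0, 0, 0, 0.015, 0, 0, 0, 0, 0.015]
}}

```text
clock: 16.88
tool_pos: [0.5966, 0.1576, 0.2619]
tcp_rot: [-3.139, -0.003, 2.939]
ft_force: [0.3, -0.4, -4.7]
grip_width: 0.0202
```

Request:
{"api": "move_arm", "payload": {
  "deltas": [0, 0, 0, 0, 0.015, 0, 0, 0, 0, 0.015, 0, 0, 0, 0, 0.015, 0, 0, 0, 0, 0.015, 0, 0, 0, 0, 0.015]
}}

```text
clock: 17.3
tool_pos: [0.5974, 0.1567, 0.2642]
tcp_rot: [3.142, 0.0, 2.937]
ft_force: [-0.4, -0.5, -5.2]
grip_width: 0.0198
```

Run:
```python
from h import *
s=manip.read_state();print(s['clock'],s['tool_pos'],s['tcp_rot'],s['ft_force'],s['grip_width'],s['joint_pos'].round(2))
c=cam("wrist"); save("d2",c['img'],None,1.5)
```

```text
17.3 [0.59735686 0.15667926 0.26419905] [3.14150987e+00 8.66519449e-05 2.93662128e+00] [-0.4160305  -0.54734495 -5.16741831] 0.01981774965793435 [-0.69  0.31  0.45  1.62 -0.14  1.25  1.15]
```

View pics/d2.png

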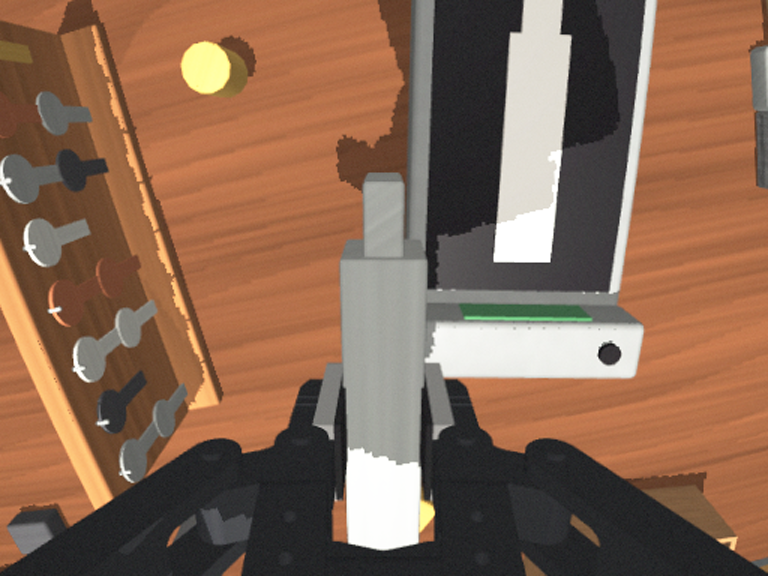

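Request:
{"api": "move_arm", "payload": {
  "deltas": [0.015, 0, 0, 0, 0.015, 0.02, 0, 0, 0, 0.015, 0.012, 0, 0, 0, 0.015, 0, 0, 0, 0, 0.015, 0, 0, 0, 0, 0.015]
}}

```text
clock: 17.77
tool_pos: [0.5511, 0.1671, 0.2645]
tcp_rot: [3.141, 0.0, 2.938]
ft_force: [1.5, -0.9, -4.3]
grip_width: 0.0202
```

Request:
{"api": "move_arm", "payload": {
  "deltas": [0, 0, 0, 0, 0.015, 0, 0, 0, 0, 0.015, 0, 0, 0, 0, 0.015, 0, 0, 0, 0, 0.015, 0, 0, 0, 0, 0.015]
}}

```text
clock: 18.18
tool_pos: [0.5515, 0.1667, 0.264]
tcp_rot: [-3.141, 0.0, 2.937]
ft_force: [0.2, -0.8, -3.8]
grip_width: 0.0204
```

Run:
```python
from h import *
s=manip.read_state();print(s['clock'],s['tool_pos'],s['tcp_rot'])
c=cam("wrist"); save("d3",c['img'],None,1.5); save("d3z",c['img'],(300,0,440,230),2.6)
np.savez("d3.npz",view=c['view'],mtx=c['mtx'],distortion=c['distortion'],img=c['img'],tp=s['tool_pos'],tr=s['tcp_rot'])
```

```text
18.1833 [0.55152817 0.16667143 0.2639971 ] [-3.14130302e+00  6.14294227e-06  2.93717721e+00]
```

View pics/d3.png

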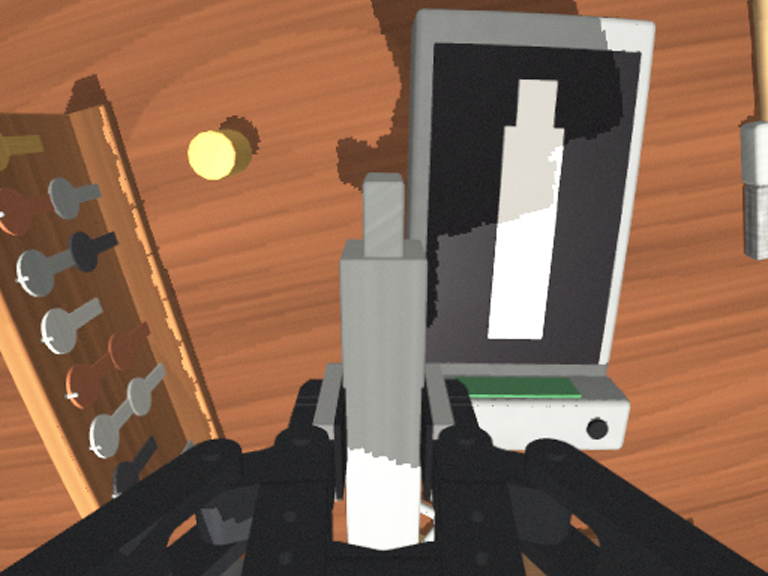

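View pics/d3z.png

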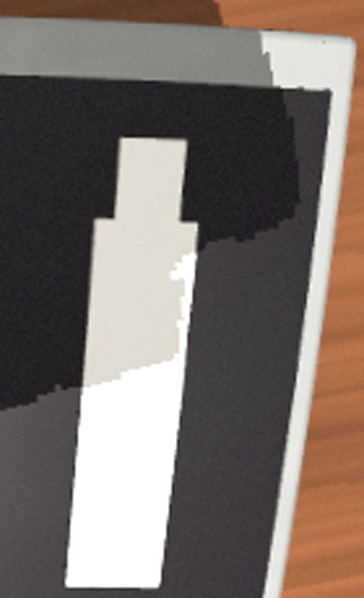

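Run:
```python
from h import *
c=dict(np.load("d3.npz"))
g=c['img'].min(2); m=np.zeros_like(g); m[30:235,315:400]=(g[30:235,315:400]>150)
n,l,st,ce=cv2.connectedComponentsWithStats(m); i=1+np.argmax(st[1:,4]); m=(l==i).astype(np.uint8)
cn=max(cv2.findContours(m,0,cv2.CHAIN_APPROX_NONE)[0],key=len)
P=onz(c,cn[:,0],.05)[:,:2].astype(np.float32); r=cv2.minAreaRect(P); print("rect",r,len(P))
q=np.array([[120,138],[187,142],[94,220],[198,222],[65,587],[161,588]])/2.6+[300,0]-.3
w=onz(c,q,.05);print(w.round(4))
t=(w[0]+w[1])/2;s=(w[2]+w[3])/2;n=(w[4]+w[5])/2;d=n-t;print("L",np.linalg.norm(d),np.linalg.norm(n-s),"yaw",np.arctan2(d[1],d[0]),"ctr",(n+t)/2, "widths",np.linalg.norm(w[0]-w[1]),np.linalg.norm(w[2]-w[3]),np.linalg.norm(w[4]-w[5]))
for a,b in((2,4),(3,5)): e=w[b]-w[a];print("side yaw",np.arctan2(e[1],e[0]))
# bolt in tool frame
T=np.eye(4);T[:3,:3]=R.from_euler('xyz',c['tr']).as_matrix();T[:3,3]=c['tp']
b=onz(c,np.array([[364,181],[403,181],[341,259],[426,259]])/1.5-.3,c['tp'][2]-.0532)
bt=(b-c['tp'])@T[:3,:3];print("bolt tool",bt.round(4), "mid x",bt[:2,0].mean()-.065,bt[2:,0].mean()-.046)
```

```text
rect ((0.539521336555481, 0.2509857416152954), (0.03305833786725998, 0.14509165287017822), 77.24473571777344) 412
[[0.4667 0.2568 0.05  ]
 [0.4715 0.2768 0.05  ]
 [0.489  0.2454 0.05  ]
 [0.4956 0.2772 0.05  ]
 [0.6071 0.219  0.05  ]
 [0.6144 0.2518 0.05  ]]
L 0.14509048194908314 0.12131568339259564 yaw -0.21785005681023534 ctr [0.53995453 0.25108615 0.05      ] widths 0.020572404952030013 0.03244363021422193 0.033542650150030946
side yaw -0.2199159031727867
side yaw -0.210840991257134
bolt tool [[ 0.0643 -0.004   0.0532]
 [ 0.0643  0.0051  0.0532]
 [ 0.0455 -0.0098  0.0532]
 [ 0.0455  0.011   0.0532]] mid x -0.0006644517373054215 -0.0005144118098303618
```

Run:
```python
from h import *
c=dict(np.load("d3.npz")); save("d4",c['img'],(275,210,425,300),5)
g=c['img'].min(2)
# edges of pane by row-wise subpixel crossing
def sub(row,lo,hi,th):
    x=row[lo:hi].astype(float)
    return x
im=cv2.imread("pics/a_top.png"); ct=cam("top")
def sides(c,g,rows,x0,x1,z):
    A=[];B=[]
    for y in rows:
        r=g[y,x0:x1].astype(float); hi=r.max(); lo=np.percentile(r,10); t=(hi+lo)/2; k=np.where(r>t)[0]
        a=k[0];b=k[-1]
        A.append((x0+a-(r[a]-t)/(r[a]-r[a-1]),y)); B.append((x0+b+(r[b]-t)/(r[b]-r[b+1]),y))
    for Q in(A,B):
        P=onz(c,Q,z)[:,:2]; v=cv2.fitLine(P.astype(np.float32),cv2.DIST_HUBER,0,.01,.01).ravel(); print("yaw",np.arctan2(v[1]*np.sign(v[0]),abs(v[0])),"pt",v[2:])
sides(c,cv2.min(cv2.min(c['img'][:,:,0],c['img'][:,:,1]),c['img'][:,:,2]),range(150,220,2),318,392,.05)
print("top"); sides(ct,im.min(2),range(205,240),152,178,.05)
```

```text
yaw -0.22296192 pt [0.569987   0.22722535]
yaw -0.2222967 pt [0.5764132  0.25954628]
top
yaw -0.22349885 pt [0.5542578  0.26484165]
yaw -0.21972279 pt [0.543766   0.23107094]
```

View pics/d4.png

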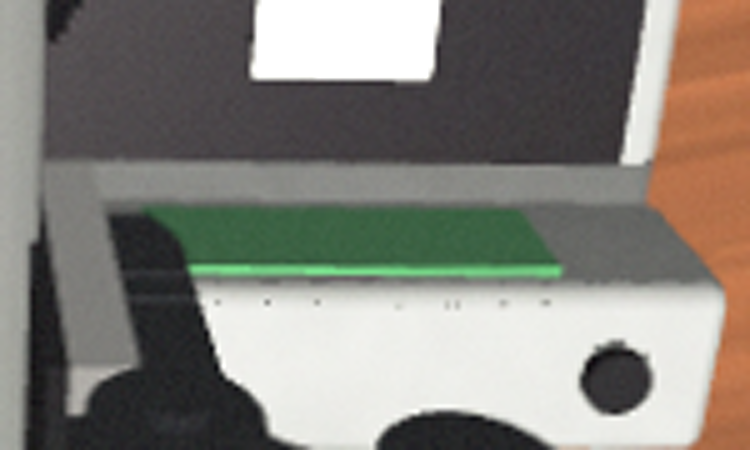

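Run:
```python
from h import *
c=dict(np.load("d3.npz")); y=-.222;u=np.array([np.cos(y),np.sin(y)]);v=np.array([-u[1],u[0]])
def px(p): w=onz(c,[p],.05)[0,:2]; return (w@u).round(4),(w@v).round(4)
print("hump base",px((275+345/5-.4,210+162/5-.4)),px((275+600/5-.4,210+165/5-.4)))
print("nose",px((275+340/5-.4,210+79/5-.4)))
print("tail",px((300+154/2.6-.4,140/2.6-.3)))
print("edge near",px((530/1.5,14/1.5)))
C=np.array([.5399,.2511]);print("ctr",C@u,C@v)
l=np.array([.569987,.22722535])@v; r=np.array([.5764132,.25954628])@v;print("sides v",l,r,(l+r)/2)
```

```text
hump base (np.float64(0.5601), np.float64(0.3661)) (np.float64(0.5602), np.float64(0.4139))
nose (np.float64(0.5437), np.float64(0.3635))
tail (np.float64(0.3989), np.float64(0.3635))
edge near (np.float64(0.3666), np.float64(0.3567))
ctr 0.4713628907969234 0.3638134758080956
sides v 0.34714931782448977 0.3800919881434239 0.36362065298395685
```

Request:
{"api": "move_arm", "payload": {
  "deltas": [0.006, 0.016, 0, 0, 0.015, 0.0085, 0.024, 0, 0, 0.015, 0.0085, 0.024, 0, 0, 0.015, 0.006, 0.016, 0, 0.5, 0.015, 0, 0, 0, 0.5, 0.015]
}}

```text
clock: 18.7
tool_pos: [0.5376, 0.2562, 0.2638]
tcp_rot: [3.14, -0.001, 2.926]
ft_force: [-0.7, 1.4, -3.5]
grip_width: 0.0201
```

Request:
{"api": "move_arm", "payload": {
  "deltas": [0, 0, 0.01, 0, 0.015, 0, 0, 0.02, 0, 0.015, 0, 0, 0.02, 0, 0.015, 0, 0, 0.01, 0, 0.015, 0, 0, 0, 0, 0.015]
}}

```text
clock: 19.12
tool_pos: [0.538, 0.2493, 0.2011]
tcp_rot: [-3.138, -0.003, 2.919]
ft_force: [-0.3, -0.4, -3.6]
grip_width: 0.0205
```

Request:
{"api": "move_arm", "payload": {
  "deltas": [0, 0, 0, 0, 0.015, 0, 0, 0, 0, 0.015, 0, 0, 0, 0, 0.015, 0, 0, 0, 0, 0.015, 0, 0, 0, 0, 0.015]
}}

```text
clock: 19.53
tool_pos: [0.5394, 0.2512, 0.2049]
tcp_rot: [3.141, 0.001, 2.92]
ft_force: [-0.3, -1.2, -5.3]
grip_width: 0.02
```

Run:
```python
from h import *
s=manip.read_state();print(s['clock'],s['tool_pos'],s['tcp_rot'],s['ft_force'],s['grip_width'])
c=cam("wrist"); save("e1",c['img'],None,1.5)
c=cam("side"); save("e1s",c['img'],(230,200,370,340),5)
```

```text
19.5333 [0.53940554 0.25116281 0.20490075] [3.14068621e+00 8.08217217e-04 2.92005577e+00] [-0.27483408 -1.20159607 -5.30267775] 0.019982061989496747
```

View pics/e1.png

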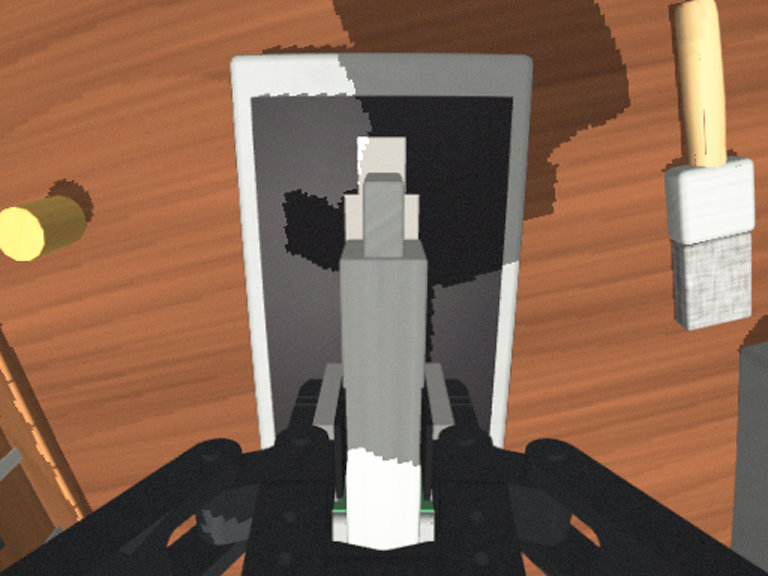

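View pics/e1s.png

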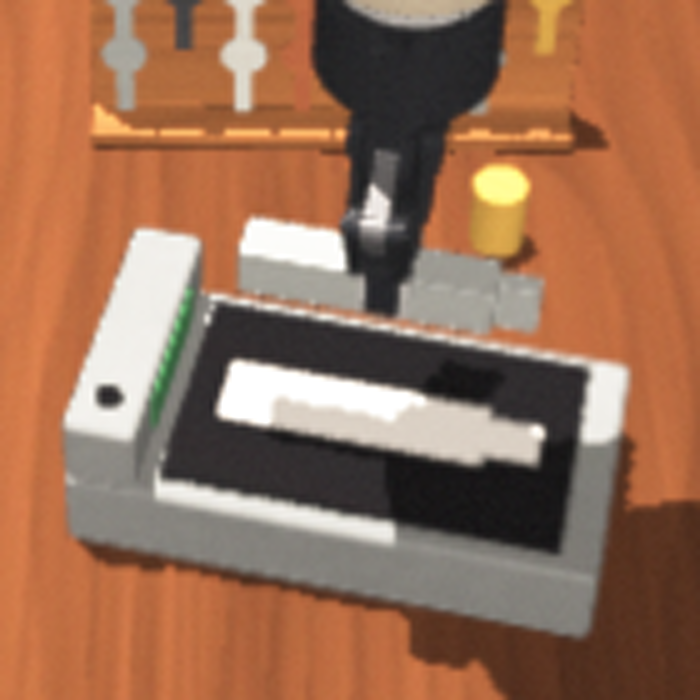

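```bash
cat > m.py <<'E'
from h import *
import sys,json
# args: px(1.5x) tail-left,tail-right (x,x,row), shoulders (x,x,row)
s=manip.read_state();c=cam("wrist");a=json.loads(sys.argv[1])
T=R.from_euler('xyz',s['tcp_rot']).as_matrix()
q=np.array([[a[0],a[2]],[a[1],a[2]],[a[3],a[5]],[a[4],a[5]]])/1.5-.3
w=(onz(c,q,.05)-s['tool_pos'])@T
print("pane tool",w.round(4)); t=(w[0]+w[1])/2;h=(w[2]+w[3])/2
print("window mid x: by tail",t[0]-.072,"by shoulder",h[0]-.048,"y",t[1],h[1], "skew",(t[1]-h[1])/.024)
E
python3 m.py "[357,406,138,344,419,195]"
```

```text
pane tool [[ 0.0722 -0.0105  0.1545]
 [ 0.0722  0.01    0.1545]
 [ 0.0483 -0.0164  0.1545]
 [ 0.0483  0.0159  0.1546]]
window mid x: by tail 0.00018547488243779442 by shoulder 0.000325712234008943 y -0.00027935190619894894 -0.00027413046628028785 skew -0.00021755999661087887
```

Request:
{"api": "move_arm", "payload": {
  "deltas": [0.0008, -0.0008, 0.01, 0, 0.015, 0, 0, 0.015, 0, 0.015, 0, 0, 0.015, 0, 0.015, 0, 0, 0.01, 0, 0.015, 0, 0, 0.005, 0, 0.015]
}}

```text
clock: 20.1
tool_pos: [0.5372, 0.2501, 0.147]
tcp_rot: [-3.14, -0.002, 2.92]
ft_force: [-0.8, 0.1, -4.3]
grip_width: 0.0203
```

Request:
{"api": "move_arm", "payload": {
  "deltas": [0, 0, 0.004, 0, 0.015, 0, 0, 0, 0, 0.015, 0, 0, 0, 0, 0.015, 0, 0, 0, 0, 0.015, 0, 0, 0, 0, 0.015]
}}

```text
clock: 20.52
tool_pos: [0.5385, 0.2506, 0.1458]
tcp_rot: [3.141, 0.001, 2.92]
ft_force: [0.0, -0.7, -4.0]
grip_width: 0.0205
```

Run:
```python
from h import *
s=manip.read_state();print(s['clock'],s['tool_pos'],s['tcp_rot'],s['ft_force'],s['grip_width'])
c=cam("wrist"); save("e2",c['img'],None,1.5)
c=cam("side"); save("e2s",c['img'],(230,200,370,340),5)
```

```text
20.5167 [0.53849365 0.25060232 0.14581036] [3.14078384e+00 7.70037791e-04 2.92004190e+00] [ 7.12311590e-04 -7.47964298e-01 -4.03903506e+00] 0.020461913447784714
```

View pics/e2.png

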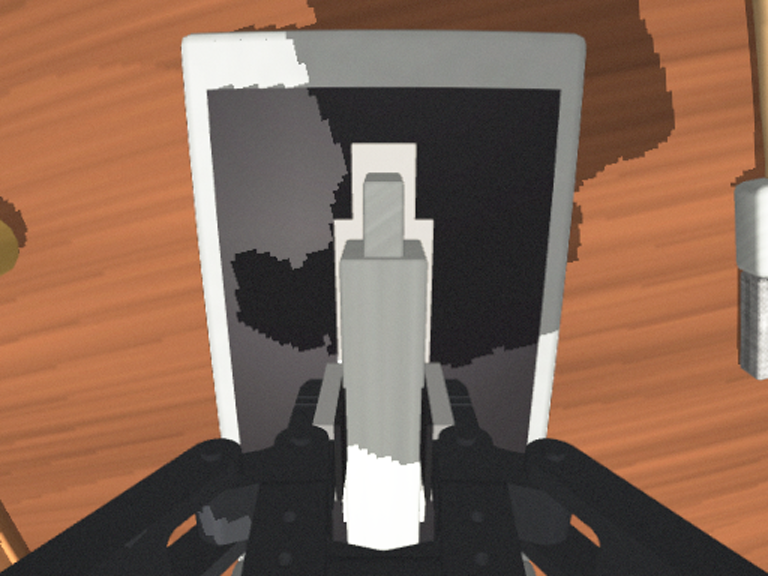

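View pics/e2s.png

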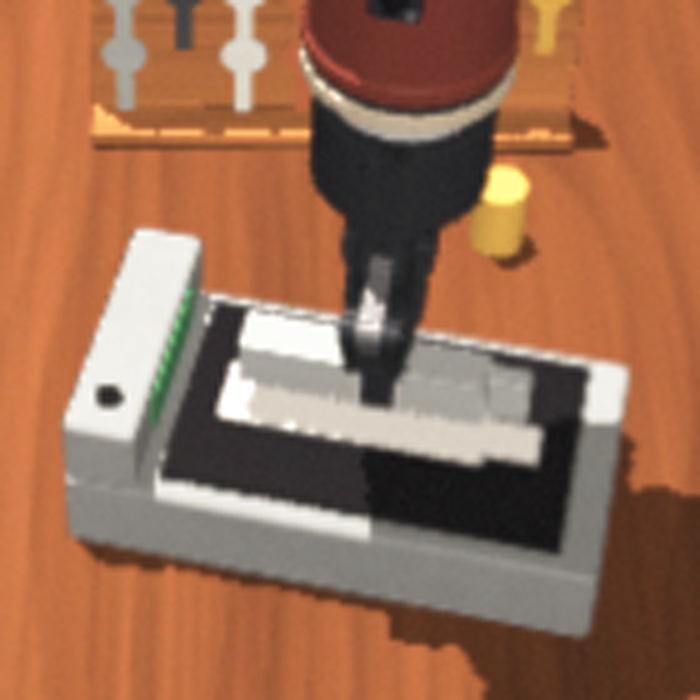

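```bash
python3 m.py "[351,416,143,333,434,220]"
```

```text
pane tool [[ 0.0718 -0.0095  0.0956]
 [ 0.0718  0.0106  0.0956]
 [ 0.0477 -0.0157  0.0956]
 [ 0.0477  0.0169  0.0957]]
window mid x: by tail -0.00017254552029198622 by shoulder -0.00027654844544128254 y 0.0005582843474202679 0.0005886124078052554 skew -0.001263669182707809
```

Request:
{"api": "move_arm", "payload": {
  "deltas": [0, 0, 0.003, 0, 0.015, 0, 0, 0.0025, 0, 0.015, 0, 0, 0.0015, 0, 0.015, 0, 0, 0, 0, 0.015, 0, 0, 0, 0, 0.015]
}}

```text
clock: 21.08
tool_pos: [0.538, 0.2503, 0.1378]
tcp_rot: [-3.141, -0.0, 2.92]
ft_force: [-0.5, 0.8, -4.0]
grip_width: 0.02
```

Request:
{"api": "move_arm", "payload": {
  "deltas": [0, 0, 0, 0, 0.015, 0, 0, 0, 0, 0.015, 0, 0, 0, 0, 0.015, 0, 0, 0, 0, 0.015, 0, 0, 0, 0, 0.015]
}}

```text
clock: 21.5
tool_pos: [0.5382, 0.2505, 0.1382]
tcp_rot: [3.141, 0.0, 2.92]
ft_force: [0.5, 0.5, -4.6]
grip_width: 0.0202
```

Run:
```python
from h import *
s=manip.read_state();print(s['clock'],s['tool_pos'],s['tcp_rot'],s['ft_force'],s['grip_width'])
c=cam("wrist"); save("e3",c['img'],(200,60,320,300),2.5)
c=cam("side"); save("e3s",c['img'],(230,200,370,340),5)
```

```text
21.5 [0.53816401 0.25046984 0.13819016] [3.14149786e+00 6.29236386e-05 2.92006498e+00] [ 0.52053275  0.48607395 -4.57205542] 0.020245074738716787
```

View pics/e3.png

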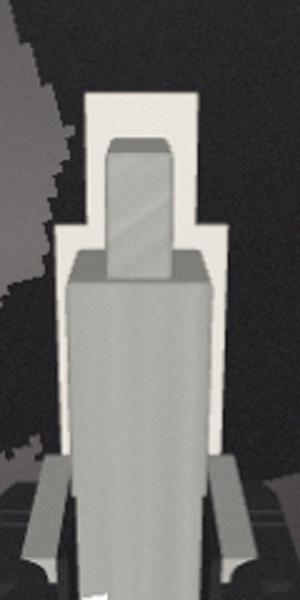

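View pics/e3s.png

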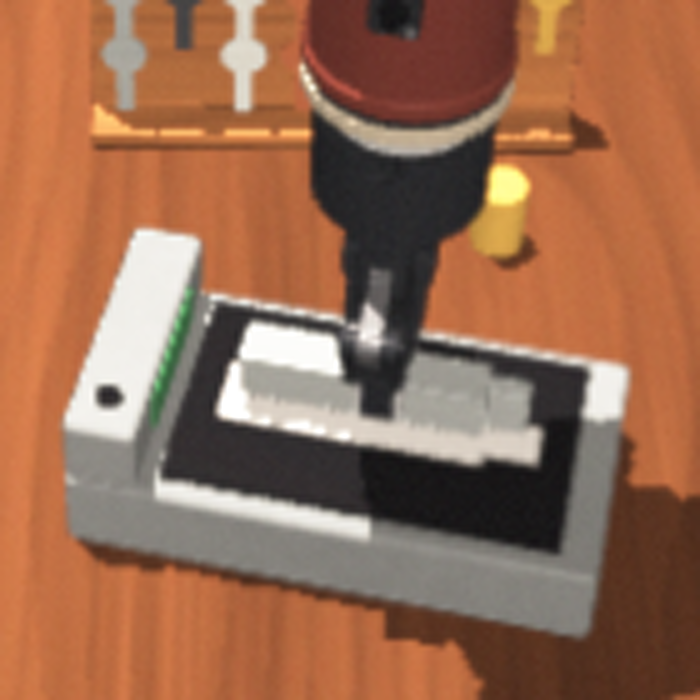

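Run:
```python
from h import *
print(manip.close_job()); s=manip.read_state(); print(s['clock'],s['tool_pos'],s['grip_width'])
```

```text
the job is handed in; nothing more can be done
None
the job is handed in; nothing more can be done
```

I squared the bolt against the three pins, picked it up, carried it over the key rack and handed in with it held level over the reader's window, at about 21.5 s of the 67 s allowed.

**Squaring:** I gripped the bolt and slid it onto the side pins, then the end pin. I let go and pressed its long side with one finger (about 7.5 N), which put it within about 0.3 mm of home across its width. I then gripped it again and pushed it gently against all three pins (about 10 N on the end pin, 5 N or less on the side pins) before lifting. The wrist camera showed it touching the rear side pin. I judged the other two contacts by force and position, because the top camera's view was blocked.

**Carry:** The bolt's underside was roughly 18 cm above the table as it crossed the rack, which is 12 cm tall. The force readings showed only the bolt's weight on the way over and down to the reader.

**Final pose (wrist camera):**
- **Centring:** the bolt is within about 0.5 mm of the pane's centre.
- **Alignment:** it is lined up to within about 0.002 rad, with its tail over the narrow end.
- **Height and level:** its underside is about 10 mm above the window, and the tool was level to within about 0.1 mrad.
- **Grip:** it is held at the 80 N setting.

**Where readings disagreed:**
- The top and wrist cameras differed by about 3.5 mm in x. I relied on the wrist camera.
- My first reading of the reader's angle from the top camera was about -0.20 rad. Edge fits in both cameras gave about -0.22, and I used that.
- I did not photograph the other objects again at the end, but nothing in the forces or pictures suggested that any had been touched.

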